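# Move the breakers to the new rail in order

## Robot

A 7-joint arm with a two-finger parallel gripper is mounted at the origin on the work surface. World frame = base frame: x ahead of the robot, y to its left, z up, the work surface at z = 0. Lengths are in m, angles in rad, forces in N, time in s.
With the tool pointing down it reaches from about 0.425 to 1.025 m from the base axis. Payload 9.4 kg.
Tool frame: the origin (TCP) lies on the centre line of the jaws, within the pads' length; the fingertips stand 22 mm ahead of it and the grasp point (between the pads) lies 3 mm ahead of it; z points along the fingers, y is the line along which they close (so a half turn about z gives the same grasp; the last joint's range is limited). The gripper opens to 85 mm and grips with 20 to 120 N. Pads are 22 mm wide; open, the fingers measure 114 mm over their backs; the gripper's body (76 mm by 85 mm) begins 54 mm behind the grasp point. The pads swing forward as they close: fully open they stand 13 mm farther back than shut.
Start: joints at [1.25, 0.599, -0.003, 1.599, 0.002, 0.943, -0.08], TCP at [0.175, -0.704, 0.253] pointing down, gripper open.
Joint ranges: [-2.57, 2.57], [-0.35, 1.97], [-1.29, 1.29], [0.11, 2.56], [-1.05, 4.19], [0.11, 1.86], [-2.63, 2.63]. Speed limits (rad/s): [2.22, 2.22, 3.01, 3.01, 3.14, 3.14, 3.14].

## Interface

Orientations are given as a rotation vector (axis times angle).
In Python, from bench import r, capture gives the robot as it stands.
- The arm moves only by the tool carry_out, never from a script. Its argument "rows" is a list of rows, each a list of 7 numbers: the turn, a rotation vector about the tool's x, y, z each as a share of 30 degrees, from -1 to 1, then the shift along the tool's x, y, z each as a share of 0.2 m, from -1 to 1, then the closure in counts, from 0 (fully open) to 255 (shut). A call has exactly 8 rows; each row is the pose to reach, as a shift and turn from the pose commanded when the call began, along the tool's axes at that moment; what a row does not reach only later rows make up. A row lasts 1/10 s, in which the tool goes at most 50 mm and 8.59 degrees, less where a joint would pass 70% of its speed; a pose out of reach is approached as far as the arm can. A call with a number of a shift or a turn outside -1 to 1 is refused whole. A call with a gripper value outside its range is refused whole. The fingers move at their own pace and stop on an object; the grip force is fixed at half the most. Time passes only in rows, so rows that repeat a pose let the fingers close, or fill a call up. It gives the time, the measured TCP pose, the force, the opening and the grip force at its end, in the units of the state.
- r.observe(): the state, without advancing time (a new reading comes with each control period).
- capture(name): name is "scene" or "top"; returns a dict with "color" (420x560x3 uint8, red, green, blue), "camera_matrix" (3x3 intrinsics, pixels), "cam_to_world" (4x4, takes a point from camera to world coordinates). Camera axes: x right, y down, z forward; pixel columns grow to the right and rows downward; lengths in m; the calibration is good to about 2 mm. A picture is of the moment at which its call begins. There is no depth.
- r.job_done(): hands the job in; it is judged then, once.
The state is a dict: "time": time; "joint_pos": joint angles; "joint_vel": joint speeds; "joint_efforts": joint torques, N m; "position": TCP position; "ee_rot": TCP orientation; "force": force on the tool from outside, world axes, zero at the start; "moment": the same for the moment, N m; "opening": opening from 0.0 (shut) to 1.0 (fully open); "grip_force": force on a finger pad.
Only numpy, scipy, OpenCV 4.12 (cv2) and the standard library are available. Lean on these libraries where they do the work, as an engineer would, in place of code of your own. Each camera call takes 0.05 s, during which the arm holds its last target. There are 200 camera calls.

## Task

Move the four breakers from the old rail to the four free seats of the new rail, keeping their order: the one that was leftmost in the old row, seen from the robot, goes right next to the red main switch, the second from the left beside it, and so on, so that the rightmost ends up farthest from the switch. Stand each one upright, square to the rail and in the middle of its seat, without tipping any over, and let go of them all.

Things in the scene. Friction and masses are not known exactly. Their poses are not given: they have to be found in the camera images.
- breaker_blue: loose white two-pole breaker, blue toggle and blue stripe on top, 0.15-0.3 kg. Origin: centre of underside; x along its length, z up. Body 84 (x) x 36 (y) mm, 40 high; on its middle a nose 45 (x) x 36 (y) mm, 40 to 70 mm up, then the toggle, 14 x 30 mm, to 78. Grip from above on the nose's end faces, closing along x, tips above the 40 mm shoulders. Neighbours are 54 mm apart (gaps 18) in either row
- breaker_green: loose white two-pole breaker, green toggle and green stripe on top, 0.15-0.3 kg. Origin: centre of underside; x along its length, z up. Body 84 (x) x 36 (y) mm, 40 high; on its middle a nose 45 (x) x 36 (y) mm, 40 to 70 mm up, then the toggle, 14 x 30 mm, to 78. Grip from above on the nose's end faces, closing along x, tips above the 40 mm shoulders. Neighbours are 54 mm apart (gaps 18) in either row
- breaker_yellow: loose white two-pole breaker, yellow toggle and yellow stripe on top, 0.15-0.3 kg. Origin: centre of underside; x along its length, z up. Body 84 (x) x 36 (y) mm, 40 high; on its middle a nose 45 (x) x 36 (y) mm, 40 to 70 mm up, then the toggle, 14 x 30 mm, to 78. Grip from above on the nose's end faces, closing along x, tips above the 40 mm shoulders. Neighbours are 54 mm apart (gaps 18) in either row
- breaker_black: loose white two-pole breaker, black toggle and black stripe on top, 0.15-0.3 kg. Origin: centre of underside; x along its length, z up. Body 84 (x) x 36 (y) mm, 40 high; on its middle a nose 45 (x) x 36 (y) mm, 40 to 70 mm up, then the toggle, 14 x 30 mm, to 78. Grip from above on the nose's end faces, closing along x, tips above the 40 mm shoulders. Neighbours are 54 mm apart (gaps 18) in either row
- label_blue: fixed seat of the old rail, blue label (12 x 40 mm) on its edge towards the robot; the blue breaker starts here, so the labels keep showing the old order. Plate 106 x 50 x 2 mm; origin under the seat's middle, 2 mm below its top; y along the row, to the left seen from the robot, x away from the robot, turned up to 7 degrees. Seats are 54 mm apart, in shuffled order
- label_green: fixed seat of the old rail, green label (12 x 40 mm) on its edge towards the robot; the green breaker starts here, so the labels keep showing the old order. Plate 106 x 50 x 2 mm; origin under the seat's middle, 2 mm below its top; y along the row, to the left seen from the robot, x away from the robot, turned up to 7 degrees. Seats are 54 mm apart, in shuffled order
- label_yellow: fixed seat of the old rail, yellow label (12 x 40 mm) on its edge towards the robot; the yellow breaker starts here, so the labels keep showing the old order. Plate 106 x 50 x 2 mm; origin under the seat's middle, 2 mm below its top; y along the row, to the left seen from the robot, x away from the robot, turned up to 7 degrees. Seats are 54 mm apart, in shuffled order
- label_black: fixed seat of the old rail, black label (12 x 40 mm) on its edge towards the robot; the black breaker starts here, so the labels keep showing the old order. Plate 106 x 50 x 2 mm; origin under the seat's middle, 2 mm below its top; y along the row, to the left seen from the robot, x away from the robot, turned up to 7 degrees. Seats are 54 mm apart, in shuffled order
- new_rail: fixed white base, 116 (x) x 326 (y) x 12 mm, steel strip along it, blue and green bars 10 mm high at x = 53 to 63. Origin: middle of the rail at table level; y along the row, to the left seen from the robot, x away from it, turned up to 7 degrees. Four free flat seats between black lines, centred at x = 0, y = -81, -27, 27, 81 mm, surface 12 mm above the origin. A plain white block 36 mm high fills the end without the switch
- main_switch: fixed main switch, grey with red top and toggle, at one end of the new rail (y = +135 or -135 mm of it); shape and size as the breakers. Origin: centre of its underside, 12 mm above the table; axes as the new rail's. The free seats lie 54, 108, 162 and 216 mm from it along the rail
Not all that is in view belongs to the job. What is shaped like the breaker_yellow but orange is not meant.

How it is judged:
By the outcome, as a careful person would: the job done as asked, in the order asked, and still so for the second after the job is handed in, with the robot touching nothing.
It also fails if it takes over 90 s, if anything falls off the work surface, if the arm or the gripper's body presses on something with over 40 N, if the wrist force passes 120 N, or if a joint passes its speed limit or range.

## Working session

There is one attempt and no reset: what is moved stays moved. The work goes in short steps, Python scripts to look and compute and a tool call to move; the robot and the scene stay as the last step left them, time stands still between calls to the robot, and variables do not carry over. Pictures are saved under pics/ and viewed, at most 14 in all, crops included, and the job is handed in when it is done.

Besides the shell and the picture viewer there is one more tool, called after "Call:" as name(argument=value, ...), one argument or row to a line, values as JSON. carry_out: Moves the arm, as the interface text tells. Shift numbers are shares of 0.2 m and turn numbers shares of 30 degrees, none past 1 either way. Its arguments: {"type":"object","properties":{"rows":{"type":"array"}},"required":["rows"]}

```bash
mkdir -p pics; ls; python3 - <<'E'
from bench import r,capture
import cv2,numpy as np
s=r.observe();print({k:np.round(v,3) for k,v in s.items()})
for n in("scene","top"):
    c=capture(n);cv2.imwrite(f"pics/{n}0.png",c["color"][:,:,::-1]);print(n,c["camera_matrix"],np.round(c["cam_to_world"],4))
E
```

```text
pics
{'time': np.float64(0.0), 'joint_pos': array([ 1.25 ,  0.6  , -0.003,  1.6  ,  0.002,  0.943, -0.08 ]), 'joint_vel': array([-0.   ,  0.   , -0.   ,  0.   ,  0.   , -0.003, -0.001]), 'joint_efforts': array([ 0.0000e+00, -7.7644e+01,  1.5660e+00, -2.5801e+01,  1.2000e-02,
        9.0000e-03,  0.0000e+00]), 'position': array([ 0.175, -0.703,  0.252]), 'ee_rot': array([-3.117, -0.382,  0.   ]), 'force': array([-0.352,  0.801, -0.298]), 'moment': array([0.001, 0.022, 0.029]), 'grip_force': np.float64(0.0), 'opening': np.float64(1.001)}
scene [[422.10920523   0.         284.42737763]
 [  0.         422.10920523 205.18898595]
 [  0.           0.           1.        ]] [[ 0.8323  0.467  -0.2988  0.7528]
 [ 0.5543 -0.6894  0.4664 -0.2868]
 [ 0.0118 -0.5538 -0.8326  0.601 ]
 [ 0.      0.      0.      1.    ]]
top [[433.71927799   0.         279.13669573]
 [  0.         433.71927799 207.67178446]
 [  0.           0.           1.        ]] [[-0.0073 -0.9875  0.1573  0.4508]
 [-1.      0.0076  0.0013  0.0358]
 [-0.0024 -0.1573 -0.9875  0.6718]
 [ 0.      0.      0.      1.    ]]
```

View pics/scene0.png

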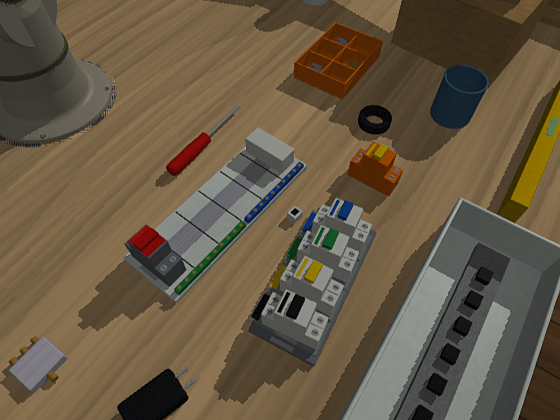

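View pics/top0.png

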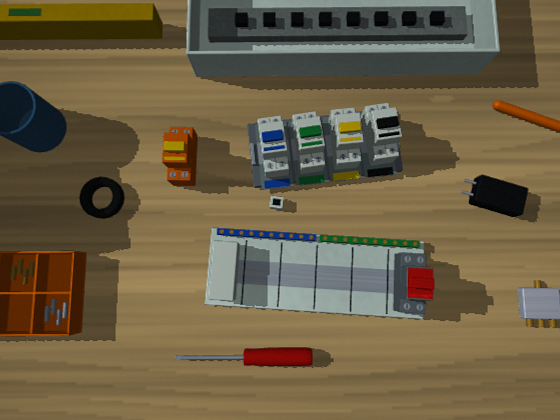

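The top view shows the old row left to right as blue (272,135), green (310,130), yellow (348,127) and black (386,122). The new rail spans (207-425, 230-318), with the red switch at its right end (420,283), so blue goes to y=-81, green to -27, yellow to +27 and black to +81. The orange decoy is at (180,155).

```bash
python3 - <<'E'
import cv2,numpy as np
t=cv2.imread("pics/top0.png");s=cv2.imread("pics/scene0.png")
a=cv2.resize(t[92:197,240:412],None,fx=4.5,fy=4.5,interpolation=cv2.INTER_CUBIC)
b=cv2.resize(t[222:325,198:442],None,fx=3.2,fy=3.2,interpolation=cv2.INTER_CUBIC)
cv2.imwrite("pics/c1.png",a);cv2.imwrite("pics/c2.png",b)
cv2.imwrite("pics/c3.png",cv2.resize(s[190:365,240:385],None,fx=3.4,fy=3.4,interpolation=cv2.INTER_CUBIC))
E
```

```text
(no output)
```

View pics/c1.png

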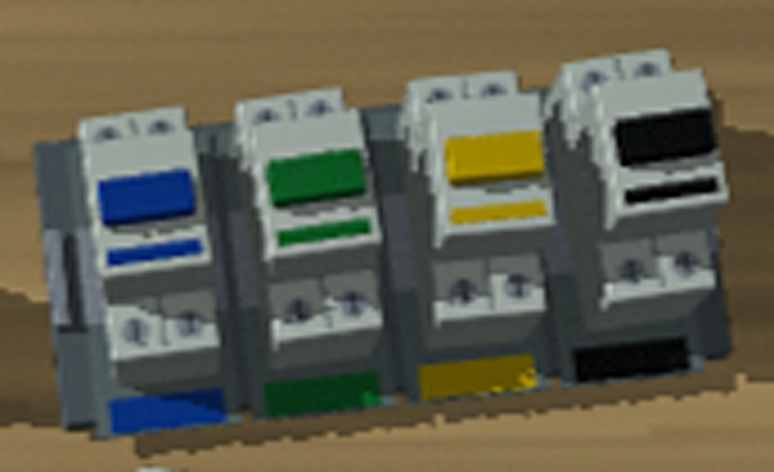

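View pics/c2.png

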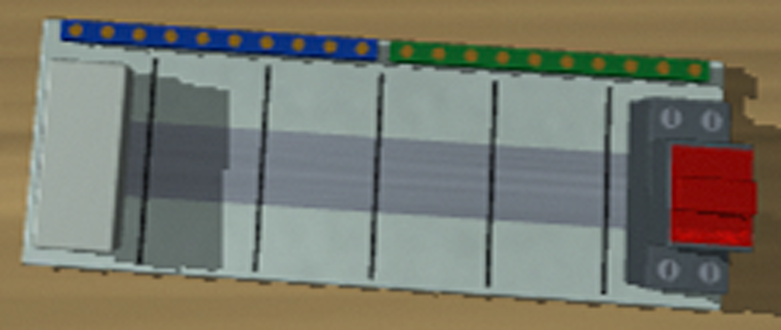

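View pics/c3.png

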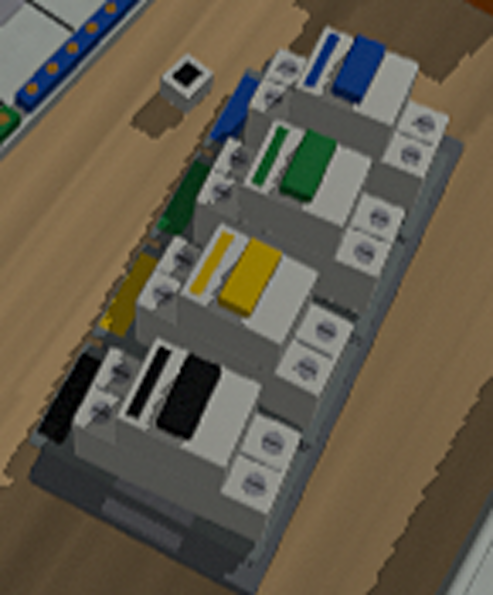

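The crops show stripe centres, label centres and rail lines clearly, with seat lines at crop columns 155, 268, 382, 495 and 609. Next I'll triangulate the stripes and cast rays for the rail points.

```bash
cat > geo.py <<'E'
import numpy as np,cv2
K={"scene":np.array([[422.10920523,0,284.42737763],[0,422.10920523,205.18898595],[0,0,1]]),"top":np.array([[433.71927799,0,279.13669573],[0,433.71927799,207.67178446],[0,0,1]])}
T={"scene":np.array([[.8323,.467,-.2988,.7528],[.5543,-.6894,.4664,-.2868],[.0118,-.5538,-.8326,.601]]),"top":np.array([[-.0073,-.9875,.1573,.4508],[-1,.0076,.0013,.0358],[-.0024,-.1573,-.9875,.6718]])}
def ray(n,p):
    d=T[n][:,:3]@np.linalg.solve(K[n],[p[0],p[1],1]); return T[n][:,3],d/np.linalg.norm(d)
def plane(n,p,z):
    o,d=ray(n,p); return o+d*(z-o[2])/d[2]
def tri(pt,ps):
    o1,d1=ray("top",pt);o2,d2=ray("scene",ps)
    a,b=np.linalg.lstsq(np.c_[d1,-d2],o2-o1,rcond=None)[0]
    P,Q=o1+a*d1,o2+b*d2; return (P+Q)/2,np.linalg.norm(P-Q)
def proj(n,P):
    q=K[n]@(T[n][:,:3].T@(np.asarray(P)-T[n][:,3])); return q[:2]/q[2]
def un(c,s,off): return (np.array(c)+.5)/s-.5+off
E
python3 - <<'E'
from geo import *
np.set_printoptions(precision=4,suppress=True)
st=[(154,251),(324,232),(500,212),(671,191)]; ss=[(321,60),(268,156),(211,264),(149,382)]
lb=[(168,411),(323,393),(478,376),(632,359)]; ls=[(236,107),(185,201),(130,294),(71,397)]
for A,B in((st,ss),(lb,ls)):
    for a,b in zip(A,B): print(*tri(un(a,4.5,(240,92)),un(b,3.4,(240,190))))
L=[((155,60),(139,262)),((268,67),(255,270)),((382,74),(371,278)),((495,82),(487,286)),((609,88),(603,292))]
print("rail")
for a,b in L:
    A,B=[plane("top",un(p,3.2,(198,222)),.012)[:2] for p in(a,b)]; d=A-B
    print(A,B,np.linalg.norm(d),np.degrees(np.arctan2(d[1],d[0])))
# strip edges & front edge
for p in[(382,126),(377,206),(495,140-5),(490,216),(22,263),(718,308),(62,40),(708,82)]: print(p,plane("top",un(p,3.2,(198,222)),.012)[:2])
E
```

```text
[0.6299 0.0427 0.082 ] 0.0021396009385244255
[ 0.6356 -0.0107  0.0816] 0.002569515269373187
[ 0.642  -0.0658  0.0817] 0.0017191785458347626
[ 0.6486 -0.1199  0.0813] 0.0017005702126917266
[0.5935 0.0391 0.0145] 0.00205222397158089
[ 0.6001 -0.0149  0.0104] 0.002899436015373849
[ 0.6054 -0.0685  0.0123] 0.0025282282179343403
[ 0.6111 -0.1218  0.0126] 0.0021253022545057233
rail
[0.5058 0.0873] [0.4119 0.0943] 0.09422013399395816 -4.262511217896002
[0.5021 0.0336] [0.4078 0.0404] 0.09449480801914298 -4.130469476776515
[ 0.4984 -0.0205] [ 0.4038 -0.0134] 0.09480019740904748 -4.291939974213177
[ 0.4942 -0.074 ] [ 0.3998 -0.0671] 0.0946003537897156 -4.1841243495201415
[ 0.4909 -0.1279] [ 0.3967 -0.1207] 0.09447475182016356 -4.361150671557597
(382, 126) [ 0.4738 -0.02  ]
(377, 206) [ 0.4367 -0.0169]
(495, 135) [ 0.4692 -0.0732]
(490, 216) [ 0.4317 -0.0696]
(22, 263) [0.4118 0.1488]
(718, 308) [ 0.3891 -0.1735]
(62, 40) [0.5157 0.1318]
(708, 82) [ 0.4934 -0.175 ]
```

```bash
python3 - <<'E'
from geo import *
np.set_printoptions(precision=4,suppress=True)
Q={"blue":[(328,27),(417,62),(385,122),(301,85)],"green":[(273,120),(370,165),(338,234),(245,178)],"yellow":[(222,225),(317,268),(281,347),(183,291)],"black":[(157,340),(262,380),(225,470),(120,415)]}
for k,q in Q.items():
    P=np.array([plane("scene",un(p,3.4,(240,190)),.082)[:2] for p in q]); 
    print(k,P.mean(0),[round(float(np.linalg.norm(P[i]-P[(i+1)%4])),4) for i in range(4)])
print("rail corners top z12")
for p in[(45,18),(22,263),(718,308),(722,62)]: print(plane("top",un(p,3.2,(198,222)),.012)[:2])
print("switch",[plane("top",un(p,3.2,(198,222)),z)[:2] for p,z in[((671,147),.082),((671,245),.082)]])
# gradient rows for strip and nose edges
t=cv2.imread("pics/top0.png",0)
for c in(262,300,335,372): print(c,t[225:320,c])
s=cv2.imread("pics/scene0.png")
cv2.imwrite("pics/c4.png",cv2.resize(s[120:305,115:310],None,fx=3.2,fy=3.2,interpolation=cv2.INTER_CUBIC))
t=cv2.imread("pics/top0.png")
cv2.imwrite("pics/c5.png",cv2.resize(t[105:175,245:335],None,fx=8,fy=8,interpolation=cv2.INTER_CUBIC))
E
```

```text
blue [0.6458 0.0447] [0.0416, 0.0346, 0.0389, 0.0333]
green [ 0.6522 -0.0102] [0.0446, 0.0353, 0.0444, 0.0307]
yellow [ 0.6585 -0.0644] [0.0415, 0.0367, 0.0438, 0.033]
black [ 0.6651 -0.118 ] [0.0427, 0.0374, 0.0436, 0.0327]
rail corners top z12
[0.5263 0.14  ]
[0.4118 0.1488]
[ 0.3891 -0.1735]
[ 0.5029 -0.1822]
switch [array([ 0.4617, -0.1355]), array([ 0.4213, -0.1333])]
262 [123 123 119 118 121  96  53  81  86  89  70  51  30  89 157 161 158 158
 158 159 158 159 159 163 109  96  97  98 100  99  98  99 100  99  98 101
  86  80  79  77  76  76  77  79  76  77  78  76  77  79  77  78  75  77
  76  77  77  81  80  80 100 104 103 105 105 104 106 105 105 105 105 105
 104 106 104 104 104 106 104 105 103 149 160  87  67 122 129 128 126 126
 120 121 121 122 122]
300 [126 123 121 119 118 116 117 120  68  64  92  97  98  65  31  63 153 156
 156 157 157 156 157 157 157 156 158 157 157 157 155 154 156 157 157 158
 160 159 153 126 124 124 123 124 123 121 124 125 121 119 122 126 127 121
 121 123 122 122 126 121 123 119 146 161 163 164 163 164 164 164 164 165
 166 165 166 165 166 166 167 165 168 167 169 169 173 131 129 129 127 124
 122 122 122 122 122]
335 [122 121 121 118 115 115 117 116 117 122  78  64  91  94  94  80  64  54
  85 152 156 154 155 154 152 151 150 150 149 152 151 153 154 155 156 156
 154 155 155 157 159 122 117 119 116 118 118 116 118 124 123 115 117 121
 123 119 117 119 119 120 119 116 115 112 123 156 160 158 159 159 160 161
 161 160 161 163 162 162 163 163 163 162 162 163 162 162 162 148 101 121
 123 124 123 123 124]
372 [123 122 120 116 114 113 112 115 118 119 117 119  91  65  58  60  65  60
  63  35  88 152 157 154 152 154 155 155 155 157 155 154 154 156 157 157
 157 154 156 154 154 156 154 139 115 115 119 113 116 116 114 121 123 118
 116 122 124 121 118 116 117 117 117 114 112 113 111 149 157 155 157 156
 156 157 158 157 158 158 156 157 159 158 159 159 159 159 158 158 159 160
 103 120 124 127 126]
```

View pics/c4.png

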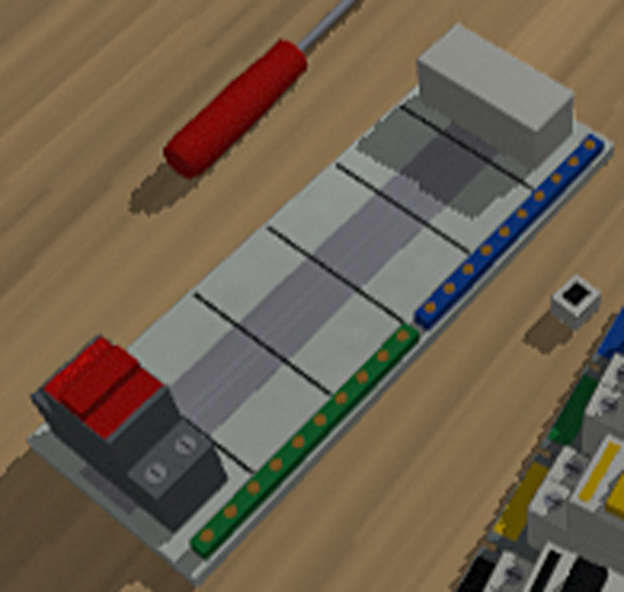

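View pics/c5.png

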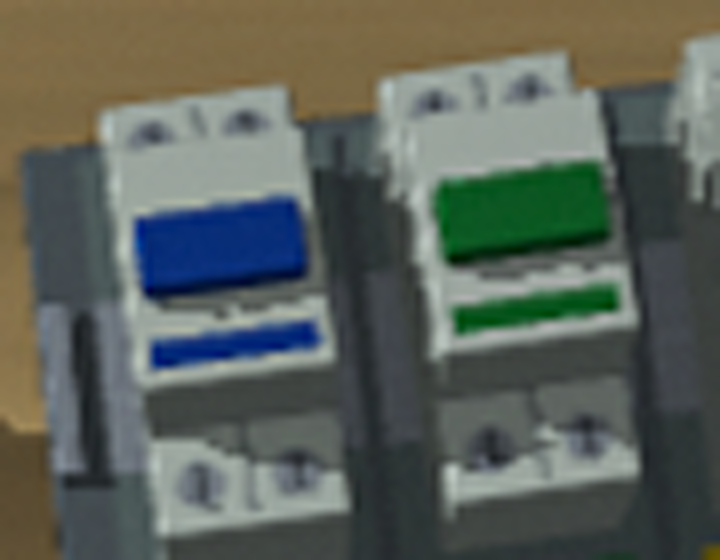

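The rail picture shows the white side face behind the bars at c4 (300,490), and the switch's nose corners at c4 (100,338), (165,388), (105,440) and (43,392). I'll use the switch and the strip to settle where the rail's origin lies.

```bash
python3 - <<'E'
from geo import *
np.set_printoptions(precision=4,suppress=True)
c4=lambda p:un(p,3.2,(115,120)); c2=lambda p:un(p,3.2,(198,222)); c5=lambda p:un(p,8,(245,105))
P=np.array([plane("scene",c4(p),.082)[:2] for p in[(100,338),(165,388),(105,440),(43,392)]]);print("sw nose scene",P.mean(0),P)
print("sw body left edge top z.052",plane("top",c2((642,99)),.052),plane("top",c2((638,290)),.052))
for p in[(222,455),(222,490),(172,530)]:print("sw body scene",p,plane("scene",c4(p),.052))
print("lines tri (back end)")
top=[(268,67),(382,74),(495,82)];sc=[(468,250),(403,320),(330,392)]
for a,b in zip(top,sc): print(*tri(c2(a),c4(b)))
top=[(268,67),(255,270),(382,74),(371,278),(495,82),(487,286)]
for b in[(468,250),(338,165),(403,320),(268,228),(330,392),(195,295)]: print("scene z12",plane("scene",c4(b),.012))
print("bar fr/bk/base back", [plane("scene",c4(p),z)[:2] for p,z in[((418,325),.022),((430,325),.012),((612,150),.012),((190,580),.0)]])
print("strip",plane("top",(335,265.6),.012),plane("top",(335,289),.012),plane("top",(372,268.5),.012),plane("top",(372,291.5),.012))
print("nose blue top",[plane("top",c5(p),.082)[:2] for p in[(118,145),(302,127),(335,362),(143,388)]])
print("nose green top",[plane("top",c5(p),.082)[:2] for p in[(412,112),(600,92),(637,327),(440,355)]])
E
```

```text
sw nose scene [ 0.4415 -0.1534] [[ 0.4222 -0.1354]
 [ 0.4633 -0.1382]
 [ 0.4594 -0.1711]
 [ 0.421  -0.1691]]
sw body left edge top z.052 [ 0.4835 -0.1324  0.052 ] [ 0.4007 -0.1265  0.052 ]
sw body scene (222, 455) [ 0.4908 -0.1407  0.052 ]
sw body scene (222, 490) [ 0.5021 -0.1536  0.052 ]
sw body scene (172, 530) [ 0.4967 -0.1799  0.052 ]
lines tri (back end)
[0.5014 0.033  0.0136] 0.0016702251443301407
[ 0.4981 -0.0207  0.0123] 0.0005907057007206066
[ 0.4938 -0.0742  0.0127] 0.0009993265565027486
scene z12 [0.5001 0.0333 0.012 ]
scene z12 [0.4076 0.0396 0.012 ]
scene z12 [ 0.4978 -0.0207  0.012 ]
scene z12 [ 0.4034 -0.0149  0.012 ]
scene z12 [ 0.4931 -0.0743  0.012 ]
scene z12 [ 0.3998 -0.0687  0.012 ]
bar fr/bk/base back [array([ 0.5101, -0.0234]), array([ 0.511 , -0.0154]), array([0.5272, 0.1337]), array([ 0.4961, -0.1836])]
strip [ 0.4668 -0.0469  0.012 ] [ 0.4321 -0.046   0.012 ] [ 0.4621 -0.1025  0.012 ] [ 0.428  -0.1011  0.012 ]
nose blue top [array([0.6673, 0.0639]), array([0.6704, 0.0311]), array([0.6271, 0.0257]), array([0.6226, 0.0595])]
nose green top [array([0.673 , 0.0115]), array([ 0.6765, -0.022 ]), array([ 0.633 , -0.0275]), array([0.6282, 0.0072])]
```

The measurements agree with each other:
- **Rail:** origin (0.451,-0.017), yaw -4.15°.
- **Seats:** surface at z=12 mm.
- **Old row:** yaw 6.5°.

Next I'll write a move calculator.

```bash
cat > mv.py <<'E'
import sys,numpy as np
from scipy.spatial.transform import Rotation as R
from bench import r
np.set_printoptions(precision=4,suppress=True)
B=dict(blue=(.6463,.0447),green=(.6525,-.0092),yellow=(.6586,-.0636),black=(.665,-.1175))
S=dict(blue=(.4453,-.0976),green=(.4492,-.0437),yellow=(.4532,.0101),black=(.4571,.0640))
def pose(k,n,z):
    a=np.radians(6.5 if k=="B" else -4.15); p=(B if k=="B" else S)[n]
    y=np.array([np.cos(a),np.sin(a),0]);zz=np.array([0,0,-1.]);x=np.cross(y,zz)
    return np.r_[p,z],R.from_matrix(np.c_[x,y,zz])
def rel(p0,R0,p1,R1): return np.r_[(R0.inv()*R1).as_rotvec()/np.radians(30),R0.inv().apply(p1-p0)/.2]
def now(): s=r.observe();return s["position"],R.from_rotvec(s["ee_rot"]),s
if __name__=="__main__":
    p,q,s=now();print("t",s["time"],"p",p,"F",s["force"],"open",s["opening"],"grip",s["grip_force"],"q7",s["joint_pos"][6])
    for a in sys.argv[1:]:
        k,n,z=a.split(",");print(a,rel(p,q,*pose(k,n,float(z))))
E
python3 mv.py B,blue,.2
```

```text
t 0.1 p [ 0.1749 -0.7032  0.2525] F [ 0.2631 -0.2326  0.0294] open 1.0022526848221252 grip 0.0 q7 -0.07976753349634813
B,blue,.2 [-0.0025 -0.0017 -2.751   3.1903 -3.0594  0.2662]
```

Call:
carry_out(
  rows=[
    [0, 0, -0.1, 0.12, -0.12, 0, 0],
    [0, 0, -0.25, 0.28, -0.27, 0, 0],
    [0, 0, -0.4, 0.45, -0.43, 0, 0],
    [0, 0, -0.55, 0.62, -0.59, 0, 0],
    [0, 0, -0.7, 0.78, -0.75, 0, 0],
    [0, 0, -0.85, 0.92, -0.88, 0, 0],
    [0, 0, -0.92, 1, -0.96, 0, 0],
    [0, 0, -0.92, 1, -0.96, 0, 0],
  ],
)

```text
time: 0.9
position: [0.3247, -0.4664, 0.2534]
ee_rot: [-2.934, -1.121, -0.001]
force: [-0.6, -0.3, 0.2]
opening: 1.0
grip_force: 0.0
```

```bash
python3 mv.py B,blue,.2
```

```text
t 0.9 p [ 0.3247 -0.4664  0.2534] F [-0.6084 -0.3197  0.2176] open 1.0001561673687813 grip 0.0 q7 -0.07335655509177857
B,blue,.2 [ 0.0001 -0.0022 -1.822   2.9024 -0.8311  0.2701]
```

Call:
carry_out(
  rows=[
    [0, 0, -0.12, 0.12, -0.04, 0, 0],
    [0, 0, -0.27, 0.28, -0.08, 0, 0],
    [0, 0, -0.42, 0.45, -0.13, 0, 0],
    [0, 0, -0.57, 0.62, -0.18, 0, 0],
    [0, 0, -0.72, 0.78, -0.22, 0, 0],
    [0, 0, -0.86, 0.92, -0.26, 0, 0],
    [0, 0, -0.92, 1, -0.28, 0, 0],
    [0, 0, -0.92, 1, -0.28, 0, 0],
  ],
)

```text
time: 1.7
position: [0.4363, -0.2934, 0.2532]
ee_rot: [-2.585, -1.786, -0.001]
force: [0.3, 0.2, 0.4]
opening: 1.001
grip_force: 0.0
```

```bash
python3 mv.py B,blue,.2
```

```text
t 1.7 p [ 0.4363 -0.2934  0.2532] F [0.2508 0.1817 0.4047] open 1.0014010333792098 grip 0.0 q7 -0.062132184227670334
B,blue,.2 [ 0.0007 -0.0008 -0.9072  1.9523  0.3841  0.2672]
```

Call:
carry_out(
  rows=[
    [0, 0, -0.12, 0.12, 0.03, 0.03, 0],
    [0, 0, -0.27, 0.28, 0.06, 0.06, 0],
    [0, 0, -0.42, 0.45, 0.09, 0.1, 0],
    [0, 0, -0.57, 0.62, 0.12, 0.14, 0],
    [0, 0, -0.72, 0.78, 0.16, 0.18, 0],
    [0, 0, -0.86, 0.92, 0.19, 0.2, 0],
    [0, 0, -0.907, 1, 0.2, 0.2, 0],
    [0, 0, -0.907, 1, 0.2, 0.2, 0],
  ],
)

```text
time: 2.5
position: [0.5444, -0.1211, 0.2131]
ee_rot: [-2.094, -2.341, -0.001]
force: [-0.7, -0.2, 0.1]
opening: 1.002
grip_force: 0.0
```

```bash
python3 mv.py B,blue,.15
```

```text
t 2.5 p [ 0.5444 -0.1211  0.2131] F [-0.7454 -0.2175  0.112 ] open 1.0023161661647781 grip 0.0 q7 -0.08236294164976332
B,blue,.15 [ 0.0002 -0.0008 -0.0043  0.7673  0.5984  0.316 ]
```

Call:
carry_out(
  rows=[
    [0, 0, 0, 0.1, 0.08, 0.04, 0],
    [0, 0, 0, 0.25, 0.2, 0.1, 0],
    [0, 0, 0, 0.42, 0.32, 0.17, 0],
    [0, 0, 0, 0.58, 0.45, 0.24, 0],
    [0, 0, 0, 0.7, 0.55, 0.29, 0],
    [0, 0, -0.004, 0.767, 0.598, 0.316, 0],
    [0, 0, -0.004, 0.767, 0.598, 0.316, 0],
    [0, 0, -0.004, 0.767, 0.598, 0.316, 0],
  ],
)

```text
time: 3.3
position: [0.6449, 0.0416, 0.1502]
ee_rot: [2.094, 2.341, -0.003]
force: [0.2, 0.1, -0.7]
opening: 1.002
grip_force: 0.0
```

```bash
python3 mv.py B,blue,.077; python3 -c "
from bench import capture;import cv2
cv2.imwrite('pics/a1.png',capture('scene')['color'][:,:,::-1])"
```

```text
t 3.3 p [0.6449 0.0416 0.1502] F [ 0.2138  0.0723 -0.7195] open 1.0020276351230324 grip 0.0 q7 -0.37335799367807787
B,blue,.077 [-0.0021  0.0031 -0.0046  0.0155  0.0093  0.3659]
```

View pics/a1.png

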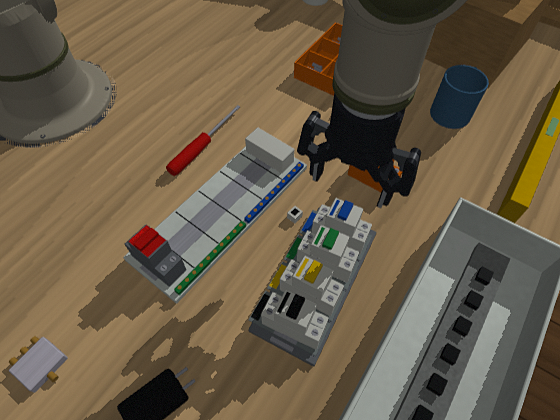

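The gripper straddles the blue breaker with its fingers clear. The tool may still be settling, so I'll descend partway and check.

Call:
carry_out(
  rows=[
    [0, 0, 0, 0, 0, 0.03, 0],
    [0, 0, 0, 0, 0, 0.08, 0],
    [0, 0, 0, 0, 0, 0.13, 0],
    [0, 0, 0, 0, 0, 0.17, 0],
    [0, 0, 0, 0, 0, 0.2, 0],
    [0, 0, 0, 0, 0, 0.2, 0],
    [0, 0, 0, 0, 0, 0.2, 0],
    [0, 0, 0, 0, 0, 0.2, 0],
  ],
)

```text
time: 4.15
position: [0.6458, 0.0443, 0.1103]
ee_rot: [2.092, 2.344, 0.001]
force: [-0.3, -0.4, 0.2]
opening: 0.998
grip_force: 0.0
```

```bash
python3 mv.py B,blue,.077
```

```text
t 4.15 p [0.6458 0.0443 0.1103] F [-0.2675 -0.3766  0.1998] open 0.9977383728273149 grip 0.0 q7 -0.40136551560965844
B,blue,.077 [ 0.001  -0.0001  0.0003  0.0019  0.0029  0.1667]
```

Call:
carry_out(
  rows=[
    [0, 0, 0, 0, 0, 0.05, 0],
    [0, 0, 0, 0, 0, 0.11, 0],
    [0, 0, 0, 0, 0, 0.15, 0],
    [0, 0, 0, 0, 0, 0.167, 0],
    [0, 0, 0, 0, 0, 0.167, 100],
    [0, 0, 0, 0, 0, 0.167, 255],
    [0, 0, 0, 0, 0, 0.167, 255],
    [0, 0, 0, 0, 0, 0.167, 255],
  ],
)

```text
time: 4.95
position: [0.6459, 0.0441, 0.0773]
ee_rot: [2.092, 2.343, 0.001]
force: [0.1, 0.1, 3.4]
opening: 0.514
grip_force: 62.5
```

```bash
python3 mv.py B,blue,.15 S,blue,.16 S,blue,.077
```

```text
t 4.95 p [0.6459 0.0441 0.0773] F [0.1221 0.07   3.4012] open 0.5144294002028885 grip 62.46915578842163 q7 -0.42402244359575897
B,blue,.15 [ 0.0017  0.0001 -0.      0.0025  0.0029 -0.3635]
S,blue,.16 [ 0.0018 -0.      0.355  -0.5907 -1.0762 -0.4144]
S,blue,.077 [ 0.0018 -0.      0.355  -0.5906 -1.0765  0.0006]
```

Call:
carry_out(
  rows=[
    [0, 0, 0, 0, 0, -0.1, 255],
    [0, 0, 0, 0, 0, -0.25, 255],
    [0, 0, 0, 0, 0, -0.4, 255],
    [0, 0, 0, 0, 0, -0.48, 255],
    [0, 0, 0.06, -0.08, -0.15, -0.5, 255],
    [0, 0, 0.14, -0.2, -0.35, -0.5, 255],
    [0, 0, 0.22, -0.32, -0.55, -0.5, 255],
    [0, 0, 0.29, -0.44, -0.76, -0.5, 255],
  ],
)

```text
time: 5.75
position: [0.5029, -0.0615, 0.1764]
ee_rot: [-2.265, -2.177, 0.0]
force: [0.1, -0.3, -3.0]
opening: 0.516
grip_force: 62.3
```

Call:
carry_out(
  rows=[
    [0, 0, 0.04, -0.05, -0.15, 0, 255],
    [0, 0, 0.065, -0.09, -0.26, 0, 255],
    [0, 0, 0.065, -0.11, -0.33, 0, 255],
    [0, 0, 0.065, -0.11, -0.33, 0, 255],
    [0, 0, 0.065, -0.11, -0.33, 0, 255],
    [0, 0, 0.065, -0.11, -0.33, 0, 255],
    [0, 0, 0.065, -0.11, -0.33, 0, 255],
    [0, 0, 0.065, -0.11, -0.33, 0, 255],
  ],
)

```text
time: 6.55
position: [0.4383, -0.0797, 0.1765]
ee_rot: [-2.3, -2.14, -0.0]
force: [0.6, -0.1, -3.0]
opening: 0.518
grip_force: 62.3
```

```bash
python3 mv.py S,blue,.1 S,blue,.078
```

```text
t 6.55 p [ 0.4383 -0.0797  0.1765] F [ 0.6363 -0.1188 -3.0336] open 0.5184947995513259 grip 62.29625701904297 q7 -0.3556316261809203
S,blue,.1 [ 0.0002 -0.0005  0.0013 -0.0871  0.0414  0.3825]
S,blue,.078 [ 0.0002 -0.0005  0.0013 -0.0871  0.0414  0.4925]
```

Call:
carry_out(
  rows=[
    [0, 0, 0, -0.05, 0.02, 0, 255],
    [0, 0, 0.001, -0.087, 0.041, 0.05, 255],
    [0, 0, 0.001, -0.087, 0.041, 0.15, 255],
    [0, 0, 0.001, -0.087, 0.041, 0.27, 255],
    [0, 0, 0.001, -0.087, 0.041, 0.38, 255],
    [0, 0, 0.001, -0.087, 0.041, 0.43, 255],
    [0, 0, 0.001, -0.087, 0.041, 0.46, 255],
    [0, 0, 0.001, -0.087, 0.041, 0.46, 255],
  ],
)

```text
time: 7.35
position: [0.4446, -0.0981, 0.0841]
ee_rot: [-2.3, -2.139, 0.001]
force: [-0.4, 0.3, -3.2]
opening: 0.511
grip_force: 62.1
```

```bash
python3 mv.py S,blue,.078; python3 -c "
from bench import capture;import cv2
a=capture('scene')['color'][:,:,::-1];b=capture('top')['color'][:,:,::-1]
cv2.imwrite('pics/a2.png',cv2.resize(a[180:320,90:330],None,fx=3.3,fy=3.3))"
```

```text
t 7.35 p [ 0.4446 -0.0981  0.0841] F [-0.3945  0.2502 -3.2127] open 0.511202474067044 grip 62.07922339439392 q7 -0.44602078188103267
S,blue,.078 [-0.0018  0.0002 -0.0009  0.0026  0.0034  0.0306]
```

View pics/a2.png

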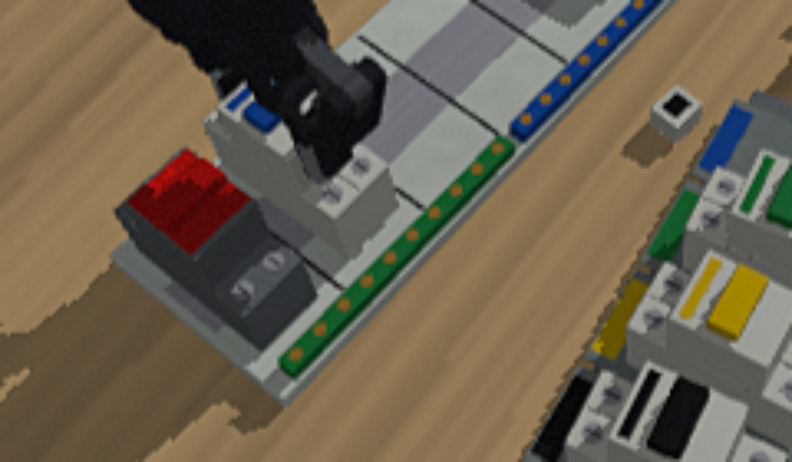

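Blue is just above its seat, squared between the lines, at about (300,190) in the crop. I'll lower it and let go.

Call:
carry_out(
  rows=[
    [0, 0, 0, 0, 0.001, 0.02, 255],
    [0, 0, 0, 0, 0.001, 0.034, 255],
    [0, 0, 0, 0, 0.001, 0.034, 255],
    [0, 0, 0, 0, 0.001, 0.034, 255],
    [0, 0, 0, 0, 0.001, 0.034, 150],
    [0, 0, 0, 0, 0.001, 0.034, 80],
    [0, 0, 0, 0, 0.001, 0.034, 0],
    [0, 0, 0, 0, 0.001, 0.034, 0],
  ],
)

```text
time: 8.25
position: [0.4449, -0.098, 0.078]
ee_rot: [2.301, 2.139, 0.0]
force: [0.8, -0.4, -0.5]
opening: 0.984
grip_force: 0.0
```

Call:
carry_out(
  rows=[
    [0, 0, 0, 0, 0, 0, 0],
    [0, 0, 0, 0, 0, -0.04, 0],
    [0, 0, 0, 0, 0, -0.12, 0],
    [0, 0, 0, 0, 0, -0.25, 0],
    [0, 0, 0, 0, 0, -0.35, 0],
    [0, 0, 0, 0, 0, -0.4, 0],
    [0, 0, 0, 0, 0, -0.4, 0],
    [0, 0, 0, 0, 0, -0.4, 0],
  ],
)

```text
time: 9.05
position: [0.4446, -0.0981, 0.1576]
ee_rot: [2.301, 2.138, -0.0]
force: [-0.4, 0.1, 0.1]
opening: 0.998
grip_force: 0.0
```

```bash
python3 mv.py B,green,.15
```

```text
t 9.05 p [ 0.4446 -0.0981  0.1576] F [-0.411   0.1198  0.0881] open 0.9983614731049119 grip 0.0 q7 -0.35528949146416156
B,green,.15 [ 0.0001  0.0002 -0.3567  0.5196  1.004   0.0382]
```

Call:
carry_out(
  rows=[
    [0, 0, -0.05, 0.06, 0.12, 0, 0],
    [0, 0, -0.12, 0.16, 0.31, 0, 0],
    [0, 0, -0.2, 0.27, 0.52, 0, 0],
    [0, 0, -0.28, 0.38, 0.73, 0, 0],
    [0, 0, -0.34, 0.48, 0.92, 0, 0],
    [0, 0, -0.356, 0.52, 1, 0, 0],
    [0, 0, -0.356, 0.52, 1, 0, 0],
    [0, 0, -0.356, 0.52, 1, 0.05, 0],
  ],
)

```text
time: 9.85
position: [0.6513, -0.0088, 0.1469]
ee_rot: [-2.091, -2.344, 0.001]
force: [0.1, -1.0, -0.3]
opening: 1.003
grip_force: 0.0
```

Call:
carry_out(
  rows=[
    [0, 0, 0, 0, 0.004, 0.05, 0],
    [0, 0, 0, 0, 0.004, 0.1, 0],
    [0, 0, 0, 0, 0.004, 0.15, 0],
    [0, 0, 0, 0, 0.004, 0.17, 0],
    [0, 0, 0, 0, 0.004, 0.18, 0],
    [0, 0, 0, 0, 0.004, 0.18, 0],
    [0, 0, 0, 0, 0.004, 0.18, 0],
    [0, 0, 0, 0, 0.004, 0.18, 0],
  ],
)

```text
time: 10.65
position: [0.6529, -0.0087, 0.1123]
ee_rot: [2.092, 2.343, 0.001]
force: [-0.5, -0.6, 0.5]
opening: 1.001
grip_force: 0.0
```

```bash
python3 mv.py B,green,.077
```

```text
t 10.65 p [ 0.6529 -0.0087  0.1123] F [-0.5037 -0.5718  0.491 ] open 1.0009374951337195 grip 0.0 q7 -0.3295514388276051
B,green,.077 [ 0.0013  0.0001 -0.     -0.0023 -0.0022  0.1764]
```

Call:
carry_out(
  rows=[
    [0, 0, 0, -0.002, -0.002, 0.05, 0],
    [0, 0, 0, -0.002, -0.002, 0.12, 0],
    [0, 0, 0, -0.002, -0.002, 0.16, 0],
    [0, 0, 0, -0.002, -0.002, 0.176, 0],
    [0, 0, 0, -0.002, -0.002, 0.176, 100],
    [0, 0, 0, -0.002, -0.002, 0.176, 255],
    [0, 0, 0, -0.002, -0.002, 0.176, 255],
    [0, 0, 0, -0.002, -0.002, 0.176, 255],
  ],
)

```text
time: 11.45
position: [0.6527, -0.009, 0.0774]
ee_rot: [2.091, 2.343, 0.001]
force: [-0.5, 0.3, 2.7]
opening: 0.518
grip_force: 61.3
```

Call:
carry_out(
  rows=[
    [0, 0, 0, 0, 0, -0.1, 255],
    [0, 0, 0, 0, 0, -0.25, 255],
    [0, 0, 0, 0, 0, -0.4, 255],
    [0, 0, 0, 0, 0, -0.48, 255],
    [0, 0, 0, 0, -0.08, -0.5, 255],
    [0, 0, 0, 0, -0.2, -0.5, 255],
    [0, 0, 0, 0, -0.3, -0.5, 255],
    [0, 0, 0, 0, -0.3, -0.5, 255],
  ],
)

```text
time: 12.25
position: [0.5897, -0.0168, 0.1763]
ee_rot: [-2.091, -2.343, 0.005]
force: [0.5, 0.5, -1.5]
opening: 0.515
grip_force: 61.4
```

```bash
python3 mv.py S,green,.177 S,green,.0775
```

```text
t 12.25 p [ 0.5897 -0.0168  0.1763] F [ 0.4594  0.4579 -1.5037] open 0.5150943500791418 grip 61.43191337585449 q7 -0.30197018656580404
S,green,.177 [-0.0058  0.0022  0.3547 -0.0545 -0.713  -0.0011]
S,green,.0775 [-0.0058  0.0022  0.3547 -0.0541 -0.7115  0.4964]
```

Call:
carry_out(
  rows=[
    [0, 0, 0.08, -0.01, -0.15, 0, 255],
    [0, 0, 0.18, -0.03, -0.35, 0, 255],
    [0, 0, 0.28, -0.04, -0.55, 0, 255],
    [0, 0, 0.35, -0.053, -0.69, 0, 255],
    [0, 0, 0.355, -0.055, -0.71, 0, 255],
    [0, 0, 0.355, -0.055, -0.71, 0.05, 255],
    [0, 0, 0.355, -0.055, -0.71, 0.12, 255],
    [0, 0, 0.355, -0.055, -0.71, 0.2, 255],
  ],
)

```text
time: 13.05
position: [0.4551, -0.0426, 0.1359]
ee_rot: [2.299, 2.139, 0.004]
force: [0.7, -0.7, -1.8]
opening: 0.516
grip_force: 61.6
```

Call:
carry_out(
  rows=[
    [0, 0, 0, 0, 0, 0.05, 255],
    [0, 0, 0, 0, 0, 0.13, 255],
    [0, 0, 0, 0, 0, 0.2, 255],
    [0, 0, 0, 0, 0, 0.24, 255],
    [0, 0, 0, 0, 0, 0.26, 255],
    [0, 0, 0, 0, 0, 0.26, 255],
    [0, 0, 0, 0, 0, 0.26, 255],
    [0, 0, 0, 0, 0, 0.26, 255],
  ],
)

```text
time: 13.85
position: [0.4531, -0.043, 0.0851]
ee_rot: [2.3, 2.139, 0.001]
force: [-0.4, -0.3, -2.2]
opening: 0.516
grip_force: 61.6
```

```bash
python3 mv.py S,green,.0775
```

```text
t 13.85 p [ 0.4531 -0.043   0.0851] F [-0.4282 -0.3332 -2.2349] open 0.5162272246197536 grip 61.5708589553833 q7 -0.5769202889798097
S,green,.0775 [ 0.0018 -0.0002 -0.0003 -0.0049 -0.0195  0.0381]
```

Call:
carry_out(
  rows=[
    [0, 0, 0, -0.004, -0.019, 0, 255],
    [0, 0, 0, -0.004, -0.019, 0.015, 255],
    [0, 0, 0, -0.004, -0.019, 0.036, 255],
    [0, 0, 0, -0.004, -0.019, 0.036, 255],
    [0, 0, 0, -0.004, -0.019, 0.036, 255],
    [0, 0, 0, -0.004, -0.019, 0.036, 150],
    [0, 0, 0, -0.004, -0.019, 0.036, 60],
    [0, 0, 0, -0.004, -0.019, 0.036, 0],
  ],
)

```text
time: 14.65
position: [0.4491, -0.0435, 0.0775]
ee_rot: [2.3, 2.14, 0.0]
force: [0.4, 0.6, -0.5]
opening: 0.84
grip_force: 0.0
```

Call:
carry_out(
  rows=[
    [0, 0, 0, 0, 0, 0, 0],
    [0, 0, 0, 0, 0, 0, 0],
    [0, 0, 0, 0, 0, -0.1, 0],
    [0, 0, 0, 0, 0, -0.25, 0],
    [0, 0, 0, 0, 0, -0.35, 0],
    [0, 0, 0, 0, 0, -0.4, 0],
    [0, 0, 0, 0, 0, -0.4, 0],
    [0, 0, 0, 0, 0, -0.4, 0],
  ],
)

```text
time: 15.45
position: [0.4488, -0.0437, 0.157]
ee_rot: [-2.301, -2.139, 0.0]
force: [-0.1, -0.2, 0.7]
opening: 1.002
grip_force: 0.0
```

```bash
python3 mv.py B,yellow,.15
```

```text
t 15.45 p [ 0.4488 -0.0437  0.157 ] F [-0.0532 -0.1752  0.6907] open 1.0015323241783278 grip 0.0 q7 -0.48724095557979313
B,yellow,.15 [-0.0004  0.0002 -0.3556 -0.0231  1.0535  0.0348]
```

Call:
carry_out(
  rows=[
    [0, 0, -0.05, 0, 0.12, 0, 0],
    [0, 0, -0.12, -0.01, 0.31, 0, 0],
    [0, 0, -0.2, -0.01, 0.52, 0, 0],
    [0, 0, -0.28, -0.02, 0.73, 0, 0],
    [0, 0, -0.34, -0.02, 0.92, 0, 0],
    [0, 0, -0.356, -0.023, 1, 0, 0],
    [0, 0, -0.356, -0.023, 1, 0, 0],
    [0, 0, -0.356, -0.023, 1, 0, 0],
  ],
)

```text
time: 16.25
position: [0.6469, -0.0622, 0.1556]
ee_rot: [-2.089, -2.343, 0.003]
force: [0.0, -0.2, 0.3]
opening: 1.001
grip_force: 0.0
```

Call:
carry_out(
  rows=[
    [0, 0, 0, 0.01, 0.053, 0, 0],
    [0, 0, 0, 0.01, 0.053, 0.05, 0],
    [0, 0, 0, 0.01, 0.053, 0.13, 0],
    [0, 0, 0, 0.01, 0.053, 0.2, 0],
    [0, 0, 0, 0.01, 0.053, 0.22, 0],
    [0, 0, 0, 0.01, 0.053, 0.22, 0],
    [0, 0, 0, 0.01, 0.053, 0.22, 0],
    [0, 0, 0, 0.01, 0.053, 0.22, 0],
  ],
)

```text
time: 17.05
position: [0.6587, -0.0594, 0.1139]
ee_rot: [2.091, 2.344, 0.001]
force: [1.2, -1.2, 0.5]
opening: 0.997
grip_force: 0.0
```

```bash
python3 mv.py B,yellow,.077
```

```text
t 17.05 p [ 0.6587 -0.0594  0.1139] F [ 1.2318 -1.1913  0.4937] open 0.9974589937572843 grip 0.0 q7 -0.26492368005532524
B,yellow,.077 [ 0.0015  0.0002  0.0008 -0.0209 -0.0031  0.1847]
```

Call:
carry_out(
  rows=[
    [0, 0, 0, -0.021, -0.003, 0, 0],
    [0, 0, 0, -0.021, -0.003, 0.06, 0],
    [0, 0, 0, -0.021, -0.003, 0.14, 0],
    [0, 0, 0, -0.021, -0.003, 0.184, 0],
    [0, 0, 0, -0.021, -0.003, 0.184, 50],
    [0, 0, 0, -0.021, -0.003, 0.184, 255],
    [0, 0, 0, -0.021, -0.003, 0.184, 255],
    [0, 0, 0, -0.021, -0.003, 0.184, 255],
  ],
)

```text
time: 17.85
position: [0.6587, -0.0635, 0.0772]
ee_rot: [2.091, 2.344, 0.001]
force: [0.3, -0.4, -1.8]
opening: 0.52
grip_force: 61.3
```

Call:
carry_out(
  rows=[
    [0, 0, 0, 0, 0, -0.1, 255],
    [0, 0, 0, 0, 0, -0.25, 255],
    [0, 0, 0, 0, 0, -0.4, 255],
    [0, 0, 0, 0, 0, -0.48, 255],
    [0, 0, 0, 0.03, -0.08, -0.5, 255],
    [0, 0, 0, 0.08, -0.2, -0.5, 255],
    [0, 0, 0, 0.12, -0.3, -0.5, 255],
    [0, 0, 0, 0.12, -0.3, -0.5, 255],
  ],
)

```text
time: 18.65
position: [0.5929, -0.0459, 0.1765]
ee_rot: [-2.088, -2.344, 0.003]
force: [0.6, 0.1, -2.1]
opening: 0.51
grip_force: 61.6
```

```bash
python3 mv.py S,yellow,.177
```

```text
t 18.65 p [ 0.5929 -0.0459  0.1765] F [ 0.5657  0.1137 -2.1112] open 0.509911439731966 grip 61.60613536834717 q7 -0.2658343926388539
S,yellow,.177 [-0.0054  0.0008  0.3587  0.3588 -0.6615 -0.0007]
```

Call:
carry_out(
  rows=[
    [0, 0, 0.08, 0.08, -0.15, 0, 255],
    [0, 0, 0.18, 0.18, -0.35, 0, 255],
    [0, 0, 0.28, 0.28, -0.52, 0, 255],
    [0, 0, 0.35, 0.35, -0.65, 0, 255],
    [0, 0, 0.355, 0.36, -0.678, 0, 255],
    [0, 0, 0.355, 0.36, -0.678, 0.05, 255],
    [0, 0, 0.355, 0.36, -0.678, 0.12, 255],
    [0, 0, 0.355, 0.36, -0.678, 0.2, 255],
  ],
)

```text
time: 19.45
position: [0.4551, 0.0092, 0.1358]
ee_rot: [2.3, 2.139, 0.003]
force: [-0.1, -0.4, -2.3]
opening: 0.514
grip_force: 61.7
```

Call:
carry_out(
  rows=[
    [0, 0, 0, 0, 0, 0.05, 255],
    [0, 0, 0, 0, 0, 0.13, 255],
    [0, 0, 0, 0, 0, 0.2, 255],
    [0, 0, 0, 0, 0, 0.24, 255],
    [0, 0, 0, 0, 0, 0.26, 255],
    [0, 0, 0, 0, 0, 0.26, 255],
    [0, 0, 0, 0, 0, 0.26, 255],
    [0, 0, 0, 0, 0, 0.26, 255],
  ],
)

```text
time: 20.25
position: [0.4534, 0.0095, 0.0851]
ee_rot: [2.3, 2.139, 0.001]
force: [1.3, 0.2, -1.1]
opening: 0.516
grip_force: 61.7
```

```bash
python3 mv.py S,yellow,.0775
```

```text
t 20.25 p [0.4534 0.0095 0.0851] F [ 1.3399  0.2062 -1.1397] open 0.5158231579782129 grip 61.73945903778076 q7 -0.713161750156247
S,yellow,.0775 [ 0.0018 -0.0004  0.0005  0.003  -0.0013  0.0382]
```

Call:
carry_out(
  rows=[
    [0, 0, 0, 0.003, -0.001, 0, 255],
    [0, 0, 0, 0.003, -0.001, 0.015, 255],
    [0, 0, 0, 0.003, -0.001, 0.036, 255],
    [0, 0, 0, 0.003, -0.001, 0.036, 255],
    [0, 0, 0, 0.003, -0.001, 0.036, 255],
    [0, 0, 0, 0.003, -0.001, 0.036, 150],
    [0, 0, 0, 0.003, -0.001, 0.036, 60],
    [0, 0, 0, 0.003, -0.001, 0.036, 0],
  ],
)

```text
time: 21.05
position: [0.453, 0.0101, 0.0775]
ee_rot: [2.3, 2.14, 0.0]
force: [-0.4, 0.4, 0.5]
opening: 0.835
grip_force: 0.0
```

Call:
carry_out(
  rows=[
    [0, 0, 0, 0, 0, 0, 0],
    [0, 0, 0, 0, 0, 0, 0],
    [0, 0, 0, 0, 0, -0.1, 0],
    [0, 0, 0, 0, 0, -0.25, 0],
    [0, 0, 0, 0, 0, -0.35, 0],
    [0, 0, 0, 0, 0, -0.4, 0],
    [0, 0, 0, 0, 0, -0.4, 0],
    [0, 0, 0, 0, 0, -0.4, 0],
  ],
)

```text
time: 21.85
position: [0.4527, 0.0099, 0.157]
ee_rot: [-2.3, -2.14, 0.0]
force: [-0.3, 0.2, -1.0]
opening: 0.998
grip_force: 0.0
```

```bash
python3 mv.py B,black,.15
```

```text
t 21.85 p [0.4527 0.0099 0.157 ] F [-0.3024  0.1516 -0.987 ] open 0.9978942149712119 grip 0.0 q7 -0.6185775909272725
B,black,.15 [-0.0004  0.0002 -0.3546 -0.5589  1.1045  0.0348]
```

Call:
carry_out(
  rows=[
    [0, 0, -0.05, -0.05, 0.1, 0, 0],
    [0, 0, -0.12, -0.15, 0.29, 0, 0],
    [0, 0, -0.2, -0.25, 0.5, 0, 0],
    [0, 0, -0.28, -0.36, 0.71, 0, 0],
    [0, 0, -0.34, -0.46, 0.9, 0, 0],
    [0, 0, -0.355, -0.53, 1, 0, 0],
    [0, 0, -0.355, -0.559, 1, 0, 0],
    [0, 0, -0.355, -0.559, 1, 0, 0],
  ],
)

```text
time: 22.65
position: [0.6433, -0.1165, 0.1553]
ee_rot: [-2.091, -2.341, 0.003]
force: [-0.3, -0.4, -0.0]
opening: 1.005
grip_force: 0.0
```

Call:
carry_out(
  rows=[
    [0, 0, 0, -0.019, 0.05, 0, 0],
    [0, 0, 0, -0.019, 0.103, 0, 0],
    [0, 0, 0, -0.019, 0.103, 0.05, 0],
    [0, 0, 0, -0.019, 0.103, 0.12, 0],
    [0, 0, 0, -0.019, 0.103, 0.2, 0],
    [0, 0, 0, -0.019, 0.103, 0.22, 0],
    [0, 0, 0, -0.019, 0.103, 0.22, 0],
    [0, 0, 0, -0.019, 0.103, 0.22, 0],
  ],
)

```text
time: 23.45
position: [0.6653, -0.1171, 0.1134]
ee_rot: [-2.091, -2.344, 0.0]
force: [-0.3, 0.4, 0.2]
opening: 0.999
grip_force: 0.0
```

```bash
python3 mv.py B,black,.077
```

```text
t 23.45 p [ 0.6653 -0.1171  0.1134] F [-0.3391  0.431   0.244 ] open 0.9990468689552985 grip 0.0 q7 -0.19326662274726283
B,black,.077 [-0.0003 -0.0002  0.0011 -0.0019 -0.0015  0.182 ]
```

Call:
carry_out(
  rows=[
    [0, 0, 0, -0.002, -0.001, 0, 0],
    [0, 0, 0, -0.002, -0.001, 0.06, 0],
    [0, 0, 0, -0.002, -0.001, 0.14, 0],
    [0, 0, 0, -0.002, -0.001, 0.182, 0],
    [0, 0, 0, -0.002, -0.001, 0.182, 50],
    [0, 0, 0, -0.002, -0.001, 0.182, 255],
    [0, 0, 0, -0.002, -0.001, 0.182, 255],
    [0, 0, 0, -0.002, -0.001, 0.182, 255],
  ],
)

```text
time: 24.25
position: [0.6655, -0.1175, 0.0776]
ee_rot: [2.091, 2.344, 0.001]
force: [1.2, 1.0, 1.5]
opening: 0.519
grip_force: 62.0
```

Call:
carry_out(
  rows=[
    [0, 0, 0, 0, 0, -0.1, 255],
    [0, 0, 0, 0, 0, -0.25, 255],
    [0, 0, 0, 0, 0, -0.4, 255],
    [0, 0, 0, 0, 0, -0.48, 255],
    [0, 0, 0, 0.08, -0.08, -0.5, 255],
    [0, 0, 0, 0.2, -0.18, -0.5, 255],
    [0, 0, 0, 0.3, -0.28, -0.5, 255],
    [0, 0, 0, 0.3, -0.28, -0.5, 255],
  ],
)

```text
time: 25.05
position: [0.5994, -0.0616, 0.177]
ee_rot: [-2.085, -2.346, 0.002]
force: [-0.2, 0.1, -1.7]
opening: 0.511
grip_force: 61.9
```

```bash
python3 mv.py S,black,.177
```

```text
t 25.05 p [ 0.5994 -0.0616  0.177 ] F [-0.2193  0.0604 -1.6656] open 0.5113756425659371 grip 61.90770506858826 q7 -0.2533160157808353
S,black,.177 [-0.0053 -0.0014  0.3631  0.707  -0.633   0.0023]
```

Call:
carry_out(
  rows=[
    [0, 0, 0.06, 0.12, -0.1, 0, 255],
    [0, 0, 0.15, 0.28, -0.25, 0, 255],
    [0, 0, 0.25, 0.45, -0.4, 0, 255],
    [0, 0, 0.33, 0.6, -0.54, 0, 255],
    [0, 0, 0.355, 0.7, -0.63, 0, 255],
    [0, 0, 0.355, 0.719, -0.651, 0, 255],
    [0, 0, 0.355, 0.719, -0.651, 0.05, 255],
    [0, 0, 0.355, 0.719, -0.651, 0.12, 255],
  ],
)

```text
time: 25.85
position: [0.4586, 0.0631, 0.1528]
ee_rot: [2.3, 2.138, 0.003]
force: [0.5, -0.8, -3.7]
opening: 0.517
grip_force: 62.2
```

Call:
carry_out(
  rows=[
    [0, 0, 0, 0, 0, 0, 255],
    [0, 0, 0, 0, 0, 0.05, 255],
    [0, 0, 0, 0, 0, 0.15, 255],
    [0, 0, 0, 0, 0, 0.25, 255],
    [0, 0, 0, 0, 0, 0.32, 255],
    [0, 0, 0, 0, 0, 0.34, 255],
    [0, 0, 0, 0, 0, 0.34, 255],
    [0, 0, 0, 0, 0, 0.34, 255],
  ],
)

```text
time: 26.65
position: [0.4573, 0.0637, 0.0854]
ee_rot: [2.3, 2.14, 0.001]
force: [0.6, 0.4, -2.5]
opening: 0.519
grip_force: 62.0
```

```bash
python3 mv.py S,black,.0778
```

```text
t 26.65 p [0.4573 0.0637 0.0854] F [ 0.6189  0.3845 -2.5424] open 0.5186769195847417 grip 61.9623327255249 q7 -0.8460098135684812
S,black,.0778 [ 0.0009 -0.0003  0.0005  0.0016 -0.0012  0.0378]
```

Call:
carry_out(
  rows=[
    [0, 0, 0, 0.001, -0.001, 0, 255],
    [0, 0, 0, 0.001, -0.001, 0.015, 255],
    [0, 0, 0, 0.001, -0.001, 0.037, 255],
    [0, 0, 0, 0.001, -0.001, 0.037, 255],
    [0, 0, 0, 0.001, -0.001, 0.037, 255],
    [0, 0, 0, 0.001, -0.001, 0.037, 150],
    [0, 0, 0, 0.001, -0.001, 0.037, 60],
    [0, 0, 0, 0.001, -0.001, 0.037, 0],
  ],
)

```text
time: 27.45
position: [0.4568, 0.064, 0.0777]
ee_rot: [2.3, 2.14, 0.0]
force: [-0.5, 0.2, 0.5]
opening: 0.839
grip_force: 0.0
```

Call:
carry_out(
  rows=[
    [0, 0, 0, 0, 0, 0, 0],
    [0, 0, 0, 0, 0, 0, 0],
    [0, 0, 0, 0, 0, -0.1, 0],
    [0, 0, 0, 0, 0, -0.25, 0],
    [0, 0, 0, 0, 0, -0.4, 0],
    [0, 0, 0, 0.1, 0.1, -0.5, 0],
    [0, 0, 0, 0.25, 0.25, -0.6, 0],
    [0, 0, 0, 0.4, 0.4, -0.65, 0],
  ],
)

```text
time: 28.25
position: [0.5436, 0.1384, 0.21]
ee_rot: [2.3, 2.138, 0.003]
force: [1.4, 0.2, 0.7]
opening: 0.999
grip_force: 0.0
```

Call:
carry_out(
  rows=[
    [0, 0, 0, 0.15, 0.15, 0, 0],
    [0, 0, 0, 0.3, 0.3, 0, 0],
    [0, 0, 0, 0.45, 0.45, 0, 0],
    [0, 0, 0, 0.6, 0.6, 0, 0],
    [0, 0, 0, 0.75, 0.6, 0, 0],
    [0, 0, 0, 0.85, 0.6, 0, 0],
    [0, 0, 0, 0.85, 0.6, 0, 0],
    [0, 0, 0, 0.85, 0.6, 0, 0],
  ],
)

```text
time: 29.05
position: [0.6734, 0.2987, 0.2074]
ee_rot: [2.299, 2.141, -0.002]
force: [0.4, -0.2, -0.9]
opening: 1.001
grip_force: 0.0
```

```bash
python3 -c "
from bench import capture;import cv2
a=capture('scene')['color'][:,:,::-1];b=capture('top')['color'][:,:,::-1]
cv2.imwrite('pics/t9.png',b);cv2.imwrite('pics/s9.png',a)
cv2.imwrite('pics/a3.png',cv2.resize(b[222:325,198:442],None,fx=3.2,fy=3.2,interpolation=cv2.INTER_CUBIC))
cv2.imwrite('pics/a4.png',cv2.resize(a[120:305,115:310],None,fx=3.2,fy=3.2,interpolation=cv2.INTER_CUBIC))"
```

```text
(no output)
```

View pics/a3.png

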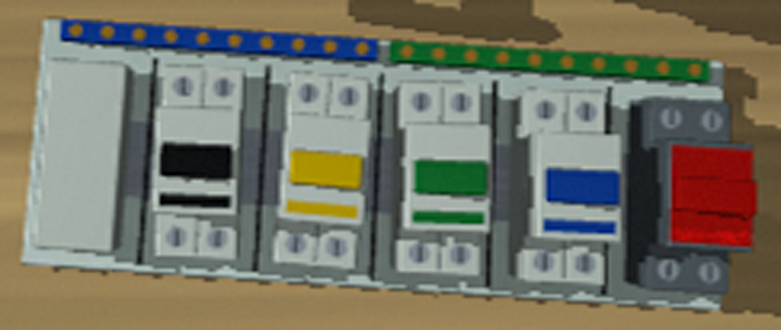

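View pics/a4.png

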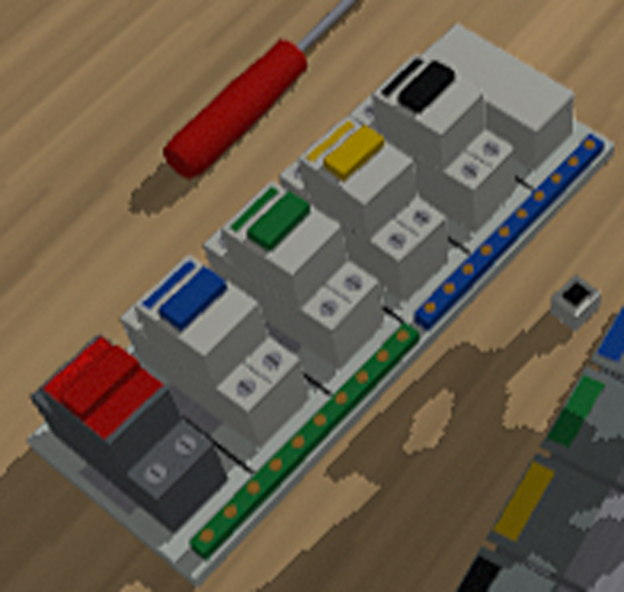

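All four stand upright in the right order: black, yellow, green, blue, then the switch, at about a3 (195,165), (322,170), (445,178) and (578,187). I'll run a quick numeric check.

```bash
python3 - <<'E'
from geo import *
np.set_printoptions(precision=1,suppress=True)
a=np.radians(-4.15);ey=np.array([-np.sin(a),np.cos(a)]);ex=np.array([np.cos(a),np.sin(a)]);O=np.array([.4512,-.0168])
f=lambda n,p,z:1e3*np.array([ex,ey])@(plane(n,p,z)[:2]-O)
c=lambda p:un(p,3.2,(198,222))
for n,fr,bk in[("black",(197,237),(203,87)),("yellow",(317,245),(328,96)),("green",(440,254),(441,102)),("blue",(564,263),(566,111)),("switch",(690,271),(691,119))]:
    A,B=f("top",c(fr),.052),f("top",c(bk),.052);print(n,A,B,(A+B)/2,"yaw",np.degrees(np.arctan2(B[1]-A[1],B[0]-A[0])))
d=lambda p:un(p,3.2,(115,120))
for n,q in dict(blue=[(195,257),(262,303),(205,353),(132,308)],green=[(275,186),(345,232),(290,275),(215,232)],yellow=[(350,122),(413,165),(360,207),(298,165)]).items():
    print(n,np.mean([f("scene",d(p),.082) for p in q],0))
E
```

```text
black [-32.3  80.1] [33.2 82.2] [ 0.5 81.2] yaw 1.8095173017529862
yellow [-32.3  27.5] [32.9 26.4] [ 0.3 26.9] yaw -0.939230598653686
green [-32.7 -26.4] [ 33.5 -23.9] [  0.4 -25.1] yaw 2.1832889982148598
blue [-33.  -80.6] [ 33.1 -79.4] [  0.1 -80. ] yaw 0.9948313010287897
switch [ -32.8 -135.5] [  33.2 -134.8] [   0.2 -135.2] yaw 0.563671473577503
blue [  1.2 -81. ]
green [  1.9 -28.1]
yellow [ 2.4 22.9]
```

```bash
python3 -c "
from bench import r
print(r.job_done())"
```

```text
the job is handed in; nothing more can be done
None
```

I moved all four breakers to the new rail, with blue next to the red switch, then green, yellow and black. In the last pictures they stand upright and released, within about 2 mm of their seat centres and 2° of square; the job is handed in.

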